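Empty the drying-tablet shaker into its tray and stow the tray

ROBOT

A 6-joint arm with a two-finger parallel gripper is mounted at the origin on a cart in front of the work surface, level with it; the furniture and walls round the work are solid. World frame = base frame: x ahead of the robot, y to its left, z up, the work surface at z = 0. Lengths are in m, angles in rad, forces in N, time in s.
With the tool pointing down it reaches from about 0.3 to 0.775 m from the base axis. Payload 14.6 kg.
Tool frame: the origin (TCP) lies midway between the tips of the shut fingers; the grasp point (between the pads) lies 19 mm behind it; z points along the fingers, y is the line along which they close (so a half turn about z gives the same grasp; the last joint's range is limited). The gripper opens to 85 mm and grips with 20 to 120 N. Pads are 22 mm wide; open, the fingers measure 114 mm over their backs; the gripper's body (76 mm by 85 mm) begins 54 mm behind the grasp point. The pads swing forward as they close: fully open they stand 13 mm farther back than shut.
Start: joints at [-1.375, 0.3, 1.521, -0, 1.321, -0.067], TCP at [0.143, -0.531, 0.231] pointing down, gripper open.
Joint ranges: [-3.03, 3.03], [-0.79, 2.21], [0.23, 2.52], [-1.04, 4.18], [0, 3.07], [-2.55, 2.55]. Speed limits (rad/s): [2.22, 2.22, 2.57, 3.14, 3.14, 3.14].

INTERFACE

Orientations are given as a 3x3 rotation matrix whose columns are the frame's x, y, z axes.
In Python, from station import robot, eyes, jaws gives the robot as it stands (robot), with the cameras (eyes) and the gripper (jaws). Calls block until the motion is done:
- robot.goto(position, orientation): joint-space move of the TCP to a pose.
- robot.line_to(position, attitude=None, velocity=0.15, until_force=None): straight line of the TCP; attitude=None keeps the orientation; velocity is the mean speed in m/s. With until_force (N) it stops when the force on the tool has changed by that much, and returns True; else False.
- robot.move_j(angles): joint-space move.
- jaws.let_go() and jaws.clamp(grip_force=None): open the fingers fully, or close them until they stop; grip_force is the grip in N (None keeps the last).
- robot.wait(seconds).
- robot.inverse_kinematics(position, orientation): joint angles nearest the present ones, or None.
- robot.observe(): the state.
- eyes.camera(name): name is "scene" or "top"; returns the picture (384x512x3 uint8, red, green, blue); there is no depth.
- eyes.camera_info(name): a dict with "K" (3x3 intrinsics, pixels), "k1" (the pictures are not rectified: a ray, as slopes to the right and down, at radius r is drawn at 1 + k1 r^2 times it, then the intrinsics apply), "extrinsics" (4x4, takes a point from camera to world coordinates). Camera axes: x right, y down, z forward; pixel columns grow to the right and rows downward; lengths in m; the calibration is good to about 2 mm. A picture is of the moment at which its call begins. camera_info takes no time and is no camera call.
A pose or a line that the arm cannot do raises robot.PlanningError and nothing moves.
- robot.hand_in(): hands the job in; it is judged then, once.
The state is a dict: "time": time; "qpos": joint angles; "joint_vel": joint speeds; "joint_efforts": joint torques, N m; "ee_pos": TCP position; "tcp_rot": TCP orientation; "wrist_force": force on the tool from outside, world axes, zero at the start; "torque": the same for the moment, N m; "width": opening from 0.0 (shut) to 1.0 (fully open); "grasp_force": force on a finger pad.
Only numpy, scipy, OpenCV 4.12 (cv2) and the standard library are available. Lean on these libraries where they do the work, as an engineer would, in place of code of your own. Each camera call takes 0.05 s, during which the arm holds its last target. There are 200 camera calls.

TASK

Only tablets too big for the perforations are left in the shaker on the tilting stand: unscrew its perforated cap, slide the tray beside the stand and tip the shaker right over by its crank so that they all pour into the tray, and put the tablets lying astray on the desk into the tray too. Stand the shaker upright again and screw its cap back on till it is shut, and slide the tray with all the tablets under the overhang of the wooden riser, fully home in its bay. Leave the other things on the desk alone.

Things in the scene. Friction and masses are not known exactly. Their poses are not given: they have to be found in the camera images.
- stand: tilting stand, fixed (place and yaw vary): two metal cheeks (50 mm wide in y, 134 mm tall, outer faces at x +-47 mm) carry the shaker jar on a pivot along the stand's x, 120 mm above the desk. Origin: at desk level under the jar's axis; x away from the robot at yaw 0, z up. Base plate 10 mm high, x -55 to 55, y -25 to 55 mm.
- tip (a joint): tilt of the jar about the pivot, rad: 0 upright (stop), 2.3 (stop) tipped right over, mouth down on the stand's -y side. Stiff (0.08 N m); stays where it is left. The cap seats only with the jar fully upright (under about 0.04).
- mouth (a point): centre of the mouth, in the plane of the rim, 70 mm from the pivot (190 mm above the desk when upright). Jar: inside 48 mm and outside 54 mm in diameter, inner floor 105 mm below the rim. Two lugs on the neck point to the stand's +x and -x.
- pour (a point): fixed point on the desk, stand x 0, y -92 mm, axes as the stand: a good place for the tray's origin when pouring. The lip sweeps out to stand y -70 mm (90 mm up) at 1.57 rad and ends at y -47, 60 mm up, at 2.1 rad; tablets slide out from about 1.85 rad and land between y -45 and -130 mm.
- crank_pin (a point): middle of the crank's grip pin, a bar of 12 mm diameter along the stand's x (x -56 to -104 mm, this point -82), 60 mm from the pivot on the robot's side. Jar upright: stand y +52, z 150 mm; goes over the top (z 180) and is at y -52, z 150 at 2.1 rad. Pinch it from above; the tool can stay vertical while the pin turns between the fingers.
- cap: perforated steel screw cap, 80 mm diameter, 20 mm high, with a black upright wing on top: 46 mm long (cap's x), 14 thick (y), 22 high (its top 42 mm above the origin). Origin: centre of the skirt's lower rim, 174 mm above the desk (16 below the jar's rim) when seated. Two lugs inside the skirt on the cap's +-x catch under those of the neck. A plug below, 40 to 44 mm wide, enters the mouth 8 mm.
- cap_wing (a point): point in the wing on the cap's axis, 35 mm above the cap's origin. Shut: wing along the stand's x (within 0.15 rad; a stop ends clockwise turning there). Turned counter-clockwise from above by 0.75 to 2.3 rad the cap lifts straight off freely; when shut it lifts 2 mm only. Refit: lower it with the wing about 1.2 rad counter-clockwise of the stand's x, then turn clockwise till along x.
- tray: open plastic tray loose on the desk, outside 120 mm (x) by 116 mm (y), walls 28 mm high, 4 mm thick, floor 4 to 5 mm, about 0.35 kg. Origin: centre of its underside. A handle fin (10 mm thick across y, x -58 to -100 mm, top 60 mm up) stands off the middle of its front (-x) wall. Moved by sliding it on the desk, fin pinched.
- tray_fin (a point): grip point in the tray's fin: tray x -81 mm, y 0, z 45 mm
- riser: low wooden desk riser, fixed (place and yaw vary), 174 mm wide, top 60 mm up; a label pad and a rubber stamp (62 mm tall) stand on its back half. Its bay, open to -x, is 136 mm wide and ends at a back stop at x 63 mm; the overhanging top starts at x -45 mm, 46 mm above the desk beneath. Origin at desk level; x points into the bay.
- bay (a point): where the tray's origin is when the tray stands home in the bay: riser x +2 mm, desk level, axes as the riser. The back stop is touched at +1 mm.
- tablet0: drying tablet: plain white disc, 15 mm in diameter, 12 mm thick; origin in the centre of its flat underside, z along its axis. One of those left in the shaker (may be absent: None).
- tablet1: drying tablet: plain white disc, 15 mm in diameter, 12 mm thick; origin in the centre of its flat underside, z along its axis. One of those left in the shaker (may be absent: None).
- tablet2: drying tablet: plain white disc, 15 mm in diameter, 12 mm thick; origin in the centre of its flat underside, z along its axis. One of those left in the shaker (may be absent: None).
- tablet3: drying tablet: plain white disc, 15 mm in diameter, 12 mm thick; origin in the centre of its flat underside, z along its axis. One of those left in the shaker (may be absent: None).
- stray0: drying tablet: plain white disc, 15 mm in diameter, 12 mm thick; origin in the centre of its flat underside, z along its axis. One of those lying astray on the desk at the start (may be absent: None).
- stray1: drying tablet: plain white disc, 15 mm in diameter, 12 mm thick; origin in the centre of its flat underside, z along its axis. One of those lying astray on the desk at the start (may be absent: None).
- stray2: drying tablet: plain white disc, 15 mm in diameter, 12 mm thick; origin in the centre of its flat underside, z along its axis. One of those lying astray on the desk at the start (may be absent: None).
- loupe: black loupe, 39 mm across, 26 mm high, origin at the centre of its underside; a bystander, to be left alone
- usb_stick: memory stick, 18 x 52 x 8 mm, long along its y, origin at the centre of its underside; a bystander, to be left alone
- marker: felt marker, 132 mm long along its y, 17 mm thick, origin at the centre of its underside; a bystander, to be left alone
- vial: dropper vial, 22 mm across, 63 mm tall, origin at the centre of its underside; a bystander, to be left alone

How it is judged:
On the way, in this order (a step that is already met when the one before it is completed fails the run):
1. the cap is unscrewed and taken off the shaker (distance between cap and mouth above 0.06 m), for 0.2 s.
2. the open shaker is tipped right over (past 1.6 rad) (value of joint tip above 1.6 rad and distance between cap and mouth above 0.06 m), for 0.2 s.
At the end, for the whole second after the job is handed in: Every tablet present lies at rest in the tray; the tray stands in the bay within 10 mm of home in depth, 16 mm sideways, 0.15 rad; the shaker is upright (tilt under 0.08 rad), its cap seated (5 mm in height, 6 mm off-centre) and shut (wing within 0.3 rad of the stand's x) (x of tablet0 in the frame of tray between -0.059 and 0.059 m and y of tablet0 in the frame of tray between -0.057 and 0.057 m and z of tablet0 in the frame of tray between -0.002 and 0.028 m and x of tablet1 in the frame of tray between -0.059 and 0.059 m and y of tablet1 in the frame of tray between -0.057 and 0.057 m and z of tablet1 in the frame of tray between -0.002 and 0.028 m and x of tablet2 in the frame of tray between -0.059 and 0.059 m and y of tablet2 in the frame of tray between -0.057 and 0.057 m and z of tablet2 in the frame of tray between -0.002 and 0.028 m and x of tablet3 in the frame of tray between -0.059 and 0.059 m and y of tablet3 in the frame of tray between -0.057 and 0.057 m and z of tablet3 in the frame of tray between -0.002 and 0.028 m and x of stray0 in the frame of tray between -0.059 and 0.059 m and y of stray0 in the frame of tray between -0.057 and 0.057 m and z of stray0 in the frame of tray between -0.002 and 0.028 m and x of stray1 in the frame of tray between -0.059 and 0.059 m and y of stray1 in the frame of tray between -0.057 and 0.057 m and z of stray1 in the frame of tray between -0.002 and 0.028 m and x of stray2 in the frame of tray between -0.059 and 0.059 m and y of stray2 in the frame of tray between -0.057 and 0.057 m and z of stray2 in the frame of tray between -0.002 and 0.028 m and linear speed of each of tablet0, tablet1, tablet2, tablet3, stray0, stray1, stray2 below 0.03 m/s and x of tray in the frame of bay above -0.01 m and y of tray in the frame of bay between -0.016 and 0.016 m and angle between the x axis of tray and the x axis of riser, either way round below 0.15 rad and height (world z) of tray below 0.005 m and horizontal distance between cap and mouth below 0.006 m and height (world z) of cap between 0.169 and 0.179 m and angle between cap's own z axis and vertical below 0.08 rad and angle between the x axis of cap and the x axis of stand, either way round below 0.3 rad and value of joint tip below 0.08 rad and linear speed of tray below 0.02 m/s); the robot touches nothing.
It fails at once if the shaker is tipped with its cap still on (value of joint tip above 0.5 rad and distance between cap and mouth below 0.04 m).
It fails at once if the tray is tipped up (angle between tray's own z axis and vertical above 0.4 rad).
It fails at once if the loupe, memory stick, marker or vial is pushed more than 40 mm away (distance of any of loupe, usb_stick, marker, vial from where it was at the start of the episode above 0.04 m).
Of tablet0, tablet1, tablet2, tablet3 only 2 to 4 are there at a start; the rules pass over those that are not, and their reading is None.
Of stray0, stray1, stray2 only 1 to 3 are there at a start; the rules pass over those that are not, and their reading is None.
At some moment in a run one of tray, stray0, stray1, stray2 may be knocked a few centimetres aside while the robot is not near it.
Once in a run the grip may slacken for a moment while it holds something.
It also fails if it takes over 210 s, if anything falls off the work surface, if the arm or the gripper's body presses on something with over 40 N, if the wrist force passes 120 N, or if a joint passes its speed limit or range.

## Working session

There is one attempt and no reset: what is moved stays moved. The work goes in short steps, each a Python script; the robot and the scene stay as the last script left them, time stands still between calls to the robot, and variables do not carry over. Pictures are saved under pics/ and viewed, at most 17 in all, crops included, and the job is handed in when it is done.

```bash
mkdir -p pics; ls
python3 - <<'E'
from station import robot, eyes, jaws
import cv2
for n in("top","scene"):
    i=eyes.camera(n); cv2.imwrite(f"pics/{n}0.png",cv2.resize(i[:,:,::-1],(800,600),interpolation=cv2.INTER_CUBIC)); c=eyes.camera_info(n); print(n,c)
print(robot.observe())
E
```

```text
pics
station.py
top {'K': array([[452.64095722,   0.        , 258.45933697],
       [  0.        , 452.64095722, 195.77389693],
       [  0.        ,   0.        ,   1.        ]]), 'k1': -0.1743364414233695, 'extrinsics': array([[-0.01843635, -0.99816148,  0.05773875,  0.48839348],
       [-0.99974819,  0.01914295,  0.01170873, -0.02332258],
       [-0.0127925 , -0.05750835, -0.99826306,  1.53292345],
       [ 0.        ,  0.        ,  0.        ,  1.        ]])}
scene {'K': array([[393.31853154,   0.        , 259.97368536],
       [  0.        , 393.31853154, 190.74449989],
       [  0.        ,   0.        ,   1.        ]]), 'k1': -0.07870077355668409, 'extrinsics': array([[-8.45124522e-01, -2.84014436e-01,  4.52880053e-01,
         3.43736877e-02],
       [-5.34568723e-01,  4.50448461e-01, -7.15075146e-01,
         8.08445063e-01],
       [-9.07458271e-04, -8.46423053e-01, -5.32510275e-01,
         7.73437004e-01],
       [ 0.00000000e+00,  0.00000000e+00,  0.00000000e+00,
         1.00000000e+00]])}
{'time': 0.1, 'qpos': array([-1.37459290e+00,  3.00431865e-01,  1.52150573e+00,  4.52241657e-07,
        1.32071776e+00, -6.65763072e-02]), 'joint_vel': array([ 0.00029523, -0.00074271, -0.00082104,  0.00021396,  0.00036969,
        0.00016151]), 'joint_efforts': array([ 1.69025530e-03, -5.44376600e+01, -3.62372196e+01, -2.00901763e-05,
        3.01962886e-03, -6.71348076e-06]), 'ee_pos': array([ 0.1428404 , -0.53091204,  0.23077472]), 'tcp_rot': array([[ 9.65671665e-01,  2.59765649e-01, -2.06741180e-04],
       [ 2.59765722e-01, -9.65671105e-01,  1.04239999e-03],
       [ 7.11357276e-05, -1.06032041e-03, -9.99999435e-01]]), 'wrist_force': array([ 0.318364  , -0.88563048,  0.18414034]), 'torque': array([ 0.03417886,  0.01379271, -0.01952703]), 'grasp_force': 0.0, 'width': 0.9973518834752556}
```

View pics/top0.png

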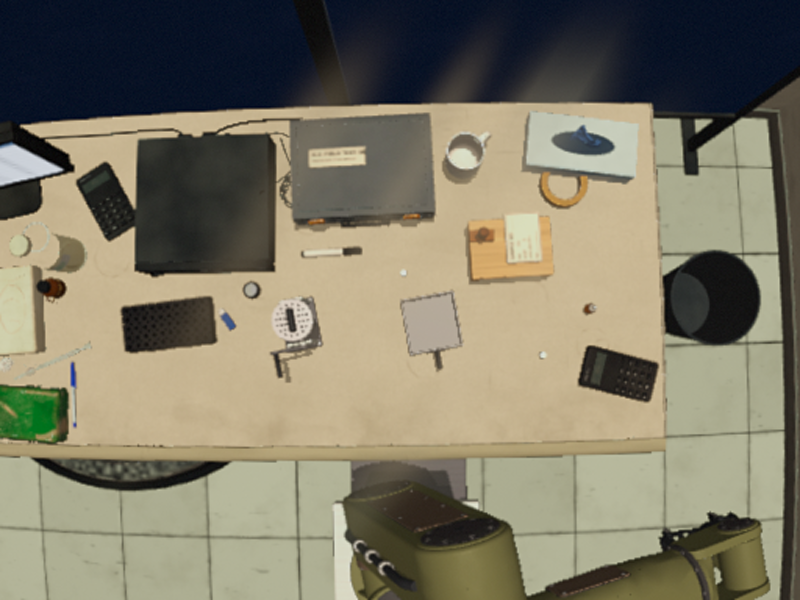

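View pics/scene0.png

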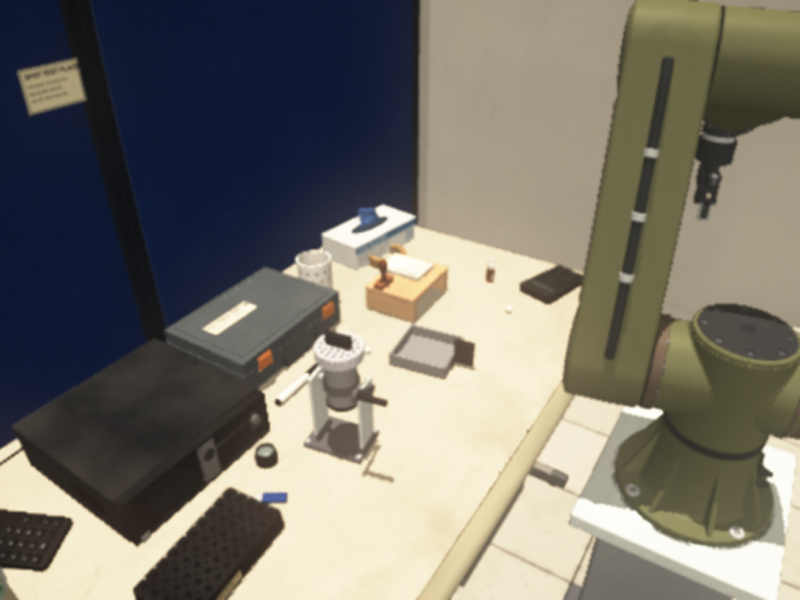

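The top view shows (800x600 scale) the cap at (292,320), tray at (432,323), fin at (437,360), riser at (511,247), and strays at (403,272) and (543,355). The scene view agrees. Next I'll zoom in for precise pixels.

```bash
cat > h.py <<'E'
import numpy as np, cv2
from station import robot, eyes, jaws
def cam(n):
    c=eyes.camera_info(n); return c["K"],np.array([c["k1"],0,0,0,0.]),c["extrinsics"]
def px(n,P):
    K,d,E=cam(n); T=np.linalg.inv(E)
    return cv2.projectPoints(np.atleast_2d(P).astype(float),cv2.Rodrigues(T[:3,:3])[0],T[:3,3],K,d)[0][:,0]
def world(n,uv,z):
    K,d,E=cam(n); r=cv2.undistortPoints(np.array(uv,float).reshape(-1,1,2),K,d,None,None,None) if 0 else \
      cv2.undistortPointsIter(np.array(uv,float).reshape(-1,1,2),K,d,None,None,(3,50,1e-10))
    r=np.c_[r[:,0],np.ones(len(r))]@E[:3,:3].T; o=E[:3,3]
    return o+r*((z-o[2])/r[:,2])[:,None]
def panels(img,rects,f,name):
    # each rect (u0,v0), size 66x50, at 6x
    out=[]
    for u,v in rects:
        p=cv2.resize(img[v:v+50,u:u+66,::-1],(400,300),interpolation=cv2.INTER_CUBIC)
        for k in range(0,66,10): cv2.putText(p,str(u+k),(int((k+.5)*6.06)-8,8),0,.3,(0,0,255),1); cv2.line(p,(int((k+.5)*6.06),9),(int((k+.5)*6.06),13),(0,0,255),1)
        for k in range(0,50,10): cv2.putText(p,str(v+k),(0,int((k+.5)*6)+3),0,.3,(0,0,255),1); cv2.line(p,(20,int((k+.5)*6)),(25,int((k+.5)*6)),(0,0,255),1)
        out.append(p)
    cv2.imwrite(name,np.vstack([np.hstack(out[:2]),np.hstack(out[2:])]))
E
python3 - <<'E'
from h import *
i=eyes.camera("top"); np.save("top0.npy",i); np.save("scene0.npy",eyes.camera("scene"))
panels(i,[(155,180),(165,200),(245,185),(292,130)],6,"pics/p1.png")
for z,p in((0.19,(187,204)),(0,(276,207)),(.01,(258,174)),(.01,(347,227))): print(world("top",p,z))
E
```

```text
[[0.545544   0.20639685 0.19      ]]
[[ 0.53783511 -0.06404893  0.        ]]
[[ 0.65023857 -0.00526678  0.01      ]]
[[ 0.46522892 -0.30223876  0.01      ]]
```

View pics/p1.png

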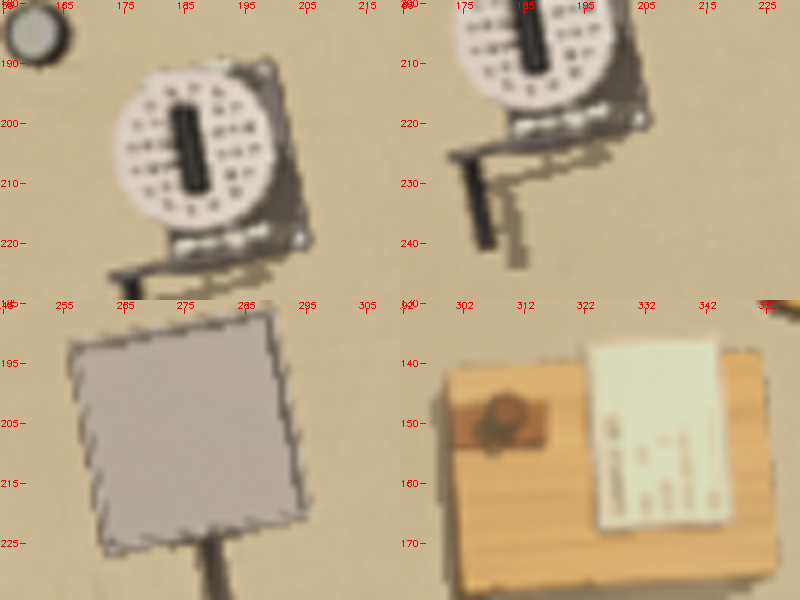

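```bash
cat > fit.py <<'E'
from h import *
from scipy.optimize import least_squares
def fit(pts,uv,x0,cam="top"):
    pts=np.array(pts,float)/1000; uv=np.array(uv,float)
    def tf(p): c,s=np.cos(p[2]),np.sin(p[2]); return np.c_[p[0]+c*pts[:,0]-s*pts[:,1],p[1]+s*pts[:,0]+c*pts[:,1],pts[:,2]]
    r=least_squares(lambda p:(px(cam,tf(p))-uv).ravel(),x0); return r.x,r.fun.round(1)
E
python3 - <<'E'
from fit import *
print("stand",*fit([(0,0,194),(23,0,216),(-23,0,216),(55,-25,10),(-55,-25,10),(-56,52,150),(-104,52,150)],
 [(186.8,204.3),(184.5,196.7),(187.7,211.8),(199.4,190),(205.2,220),(176.1,225.8),(178.9,240.8)],(.55,.2,0)))
print("tray",*fit([(60,58,28),(60,-58,28),(-60,-58,28),(-60,58,28)],[(256.1,191.7),(289.1,186.5),(295,220.8),(262.3,226.7)],(.53,-.06,0)))
w=world("top",[(299.3,141.5),(351.4,137.8),(353.9,175.2),(301.9,178.2)],.06);print(w)
D=np.linalg.norm(w[0]-w[3]);print(D,np.linalg.norm(w[1]-w[2]),np.linalg.norm(w[2]-w[3]))
print("riser",*fit([(-45,87,60),(-45,-87,60),(-45+D*1000,-87,60),(-45+D*1000,87,60)],[(301.9,178.2),(353.9,175.2),(351.4,137.8),(299.3,141.5)],(.7,-.2,0)))
# strays & others by blob
i=np.load("top0.npy")
for n,(u,v),h in(("s",(258,174),8),("s",(347,227),8)):
    m=(i[v-h:v+h,u-h:u+h].min(2)>205); y,x=np.nonzero(m); print(n,m.sum(),x.mean()+u-h,y.mean()+v-h,world("top",(x.mean()+u-h,y.mean()+v-h),.008))
print("loupe,usb,vial,marker",world("top",[(160.6,185.4),(146,205),(377.5,197),(193,162),(231,160)],.015))
E
```

```text
stand [0.54459049 0.20670221 0.17591214] [-0.1 -0.  -0.5 -0.4 -0.9 -0.1  0.7 -1.   1.   0.9 -0.   0.1  0.1  0.5]
tray [ 0.53897678 -0.0621316   0.15049446] [-0.7 -0.1  0.6 -0.8  0.9  0.4 -0.8  0.4]
[[ 0.74992659 -0.14376683  0.06      ]
 [ 0.75986328 -0.31718816  0.06      ]
 [ 0.63528903 -0.32093441  0.06      ]
 [ 0.62840011 -0.14910717  0.06      ]]
0.12164376095090657 0.12463056601123848 0.17196528016129564
riser [ 0.67755141 -0.23345989  0.04487212] [-0.2 -0.1  0.4 -0.4 -0.1  0.5 -0.2 -0.1]
s 5 257.8 174.4 [[ 0.6491035  -0.00454106  0.008     ]]
s 2 347.0 226.5 [[ 0.46688633 -0.3026471   0.008     ]]
loupe,usb,vial,marker [[ 0.61791441  0.32668771  0.015     ]
 [ 0.55207845  0.37781882  0.015     ]
 [ 0.56429035 -0.40886153  0.015     ]
 [ 0.69531985  0.21464254  0.015     ]
 [ 0.69918174  0.08513775  0.015     ]]
```

```bash
cat >> h.py <<'E'
S=np.array([.5446,.2067,.1759]); R0=np.array([.6776,-.2335,.0449])
def at(F,x,y): c,s=np.cos(F[2]),np.sin(F[2]); return np.array([F[0]+c*x-s*y,F[1]+s*x+c*y])
def A(a): c,s=np.cos(a),np.sin(a); return np.array([[c,s,0],[s,-c,0],[0,0,-1.]])
def P(xy,z): return np.array([xy[0],xy[1],z])
def st(m=""):
    o=robot.observe(); print(m,"t%.1f"%o["time"],o["ee_pos"].round(4),"w%.3f"%o["width"],"g%.0f"%o["grasp_force"],o["wrist_force"].round(1),"q6 %.2f"%o["qpos"][5],flush=True)
E
python3 - <<'E'
from h import *
for k in(-np.pi,0,np.pi):
  for a,z,xy in((S[2],.3,S[:2]),(S[2]+1.2,.199,S[:2]),(S[2]+1.2,.05,(.39,-.05)),(.17,.03,(.46,-.07)),(S[2],.15,at(S,-.082,.052))):
    q=robot.inverse_kinematics(P(xy,z),A(a+k)); print(round(k,1),round(a,2),None if q is None else np.round(q,2))
E
```

```text
-3.1 0.18 [ 0.3   0.33  1.32 -0.    1.49 -1.45]
-3.1 1.38 None
-3.1 1.38 None
-3.1 0.17 [-0.23  0.4   1.92 -0.    0.82 -1.97]
-3.1 0.18 [ 0.42  0.31  1.71 -0.    1.12 -1.33]
0 0.18 [ 0.3   0.33  1.32 -0.    1.49  1.69]
0 1.38 [ 0.3   0.4   1.46 -0.    1.28  0.49]
0 1.38 [-0.22  0.23  2.11 -0.    0.81 -0.03]
0 0.17 [-0.23  0.4   1.92 -0.    0.82  1.17]
0 0.18 [ 0.42  0.31  1.71 -0.    1.12  1.82]
3.1 0.18 [ 0.3   0.33  1.32 -0.    1.49 -1.45]
3.1 1.38 None
3.1 1.38 None
3.1 0.17 [-0.23  0.4   1.92 -0.    0.82 -1.97]
3.1 0.18 [ 0.42  0.31  1.71 -0.    1.12 -1.33]
```

Run:
```python
from h import *
a=S[2]; c=S[:2]
robot.goto(P(c,.30),A(a))
robot.line_to(P(c,.199),velocity=.1,until_force=10); st("down")
jaws.clamp(60); st("grip")
for k in(.4,.8,1.25): robot.goto(P(c,.199),A(a+k))
st("turned")
robot.line_to(P(c,.205),velocity=.03); st("lift6")
robot.line_to(P(c,.30),velocity=.1); st("lift")
robot.goto(P((.39,-.05),.14),A(a+1.25)); st()
i=eyes.camera("scene"); cv2.imwrite("pics/s1.png",cv2.resize(i[100:384,150:512,::-1],(760,596)))
```

```text
down t4.3 [0.5449 0.2068 0.1997] w0.995 g0 [-0.   0.7  0.6] q6 1.69
grip t5.0 [0.5447 0.2067 0.1993] w0.145 g59 [-0.5 -0.5  3.1] q6 1.69
turned t6.4 [0.5447 0.2069 0.1993] w0.145 g59 [-0.2  0.7  5.3] q6 0.45
lift6 t6.8 [0.5446 0.2066 0.2049] w0.147 g59 [-0.   0.6 -1.8] q6 0.45
lift t7.9 [0.5444 0.2067 0.2992] w0.147 g59 [ 0.7 -0.1 -0.9] q6 0.44
 t9.2 [ 0.3908 -0.0498  0.1405] w0.146 g59 [-0.   0.3  0.1] q6 -0.08
```

View pics/s1.png

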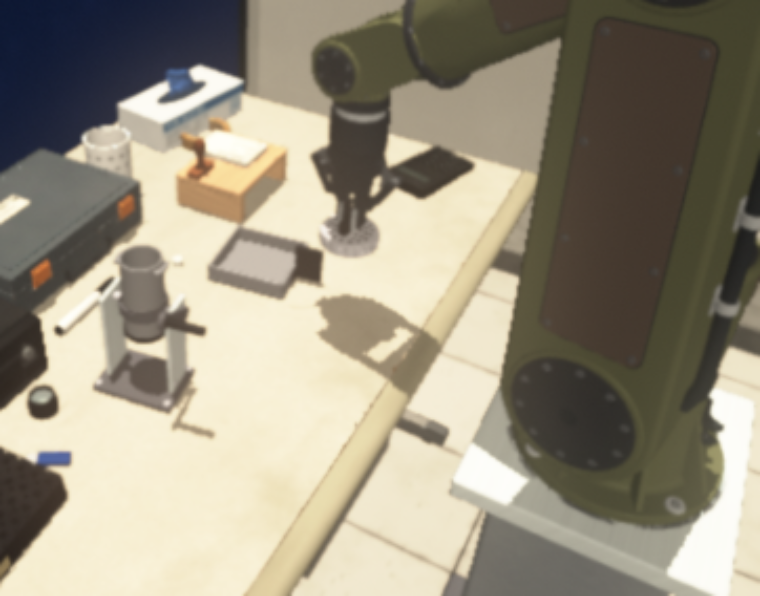

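The cap is held at (348,235) and the jar is open. Next I'll put the cap down and take the tray, checking its position by template match.

```bash
cat >> h.py <<'E'
def moved(img,u,v,w,h,m=14):
    r=np.load("top0.npy"); t=r[v:v+h,u:u+w]; s=cv2.matchTemplate(img[v-m:v+h+m,u-m:u+w+m],t,cv2.TM_CCOEFF_NORMED)
    _,b,_,l=cv2.minMaxLoc(s); return (l[0]-m,l[1]-m,round(b,3))
def check(img): return dict(tray=moved(img,252,183,47,47),s0=moved(img,253,170,10,10),s1=moved(img,342,222,10,10))
E
python3 - <<'E'
from h import *
c=(.37,-.05); a=S[2]+1.25
robot.goto(P(c,.08),A(a))
robot.line_to(P(c,.0265),velocity=.06,until_force=8); st("placed"); jaws.let_go()
robot.line_to(P(c,.15),velocity=.15)
robot.goto(P((.38,.25),.30),A(S[2])); st()
i=eyes.camera("top"); cv2.imwrite("pics/t2.png",cv2.resize(i[130:290,130:380,::-1],(800,512))); print(check(i))
E
```

```text
placed t10.6 [ 0.3702 -0.0501  0.0268] w0.142 g59 [-0.1  0.5 -0.4] q6 -0.09
 t14.0 [0.3801 0.2496 0.2995] w0.997 g0 [ 0.5  0.5 -0.5] q6 1.90
{'tray': (0, 0, 0.999), 's0': (0, 0, 0.999), 's1': (0, 0, 0.999)}
```

View pics/t2.png

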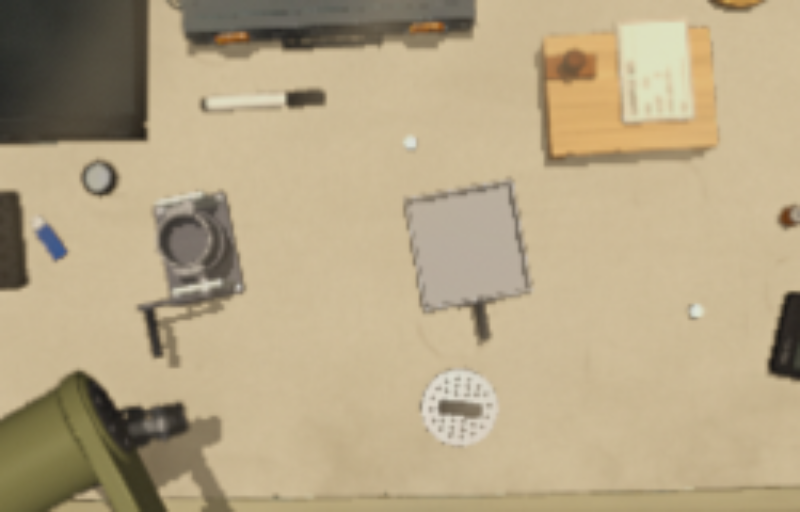

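The cap stands upright on the desk at (460,406), and the tray and strays haven't moved. Next are the tray slide and the pour.

Run:
```python
from h import *
T=np.array([.539,-.0621,.1505]); f=at(T,-.081,0)
robot.goto(P(f,.16),A(T[2])); robot.line_to(P(f,.027),velocity=.15,until_force=10); st("at fin"); jaws.clamp(80); st("grip")
D=np.r_[at(S,0,-.092),S[2]]; g=at(D,-.081,0)
robot.line_to(P(g,.027),attitude=A(D[2]),velocity=.08); st("slid")
jaws.let_go(); robot.line_to(P(g,.22),velocity=.2)
def pin(t): p=.5233+t; return P(at(S,-.082,.06*np.cos(p)),.12+.06*np.sin(p)-.019)
p=pin(0); robot.goto(p+[0,0,.1],A(S[2]))
i=eyes.camera("top"); np.save("top1.npy",i); cv2.imwrite("pics/t3.png",cv2.resize(i[150:275,140:300,::-1],(768,600)))
```

```text
at fin t16.4 [ 0.4594 -0.0742  0.0277] w1.000 g0 [-0.8 -0.2  0.1] q6 1.18
grip t17.1 [ 0.459  -0.0743  0.0272] w0.103 g78 [-2.7 -1.   5.6] q6 1.18
slid t19.5 [0.4811 0.1022 0.0272] w0.105 g79 [-0.9 -2.7  6.6] q6 1.53
```

View pics/t3.png

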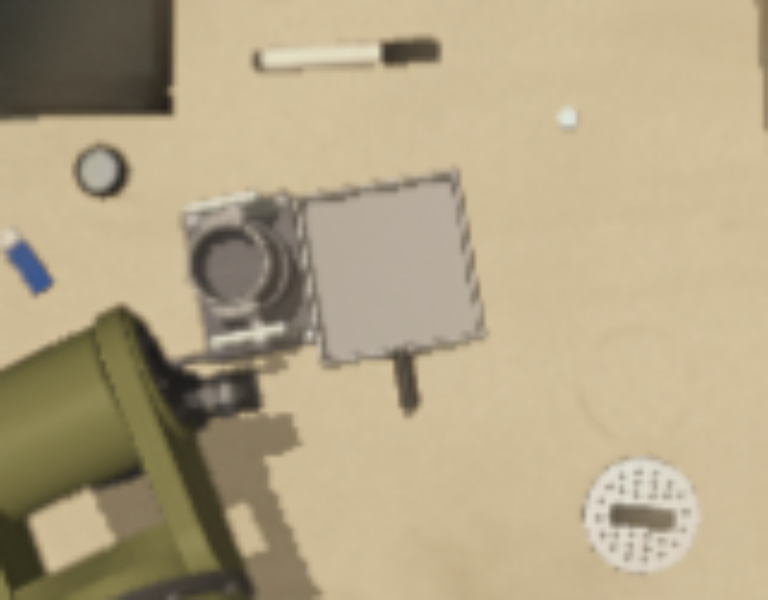

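The tray sits beside the stand, with its centre at (393,267) and fin at (405,383). Cranking now.

```bash
cat >> h.py <<'E'
def pin(t): p=.5233+t; return P(at(S,-.082,.06*np.cos(p)),.12+.06*np.sin(p)-.019)
E
python3 - <<'E'
from h import *
robot.line_to(pin(0),velocity=.12,until_force=10); st("at pin"); jaws.clamp(50); st("grip")
for t in np.arange(.25,2.26,.25): robot.line_to(pin(t),velocity=.08)
st("tipped"); robot.wait(1.5)
i=eyes.camera("scene"); cv2.imwrite("pics/s4.png",cv2.resize(i[190:320,180:340,::-1],(738,600))); st()
E
```

```text
at pin t23.0 [0.4551 0.2436 0.1317] w0.998 g0 [ 0.4 -0.3  0.3] q6 1.82
grip t23.7 [0.4548 0.2437 0.1311] w0.119 g49 [-0.8  0.7  1.5] q6 1.82
tipped t26.7 [0.4739 0.1374 0.1221] w0.118 g51 [ 5.6  3.8 -2. ] q6 1.60
 t28.2 [0.4739 0.1375 0.1223] w0.120 g51 [ 5.9  2.9 -1.5] q6 1.60
```

View pics/s4.png

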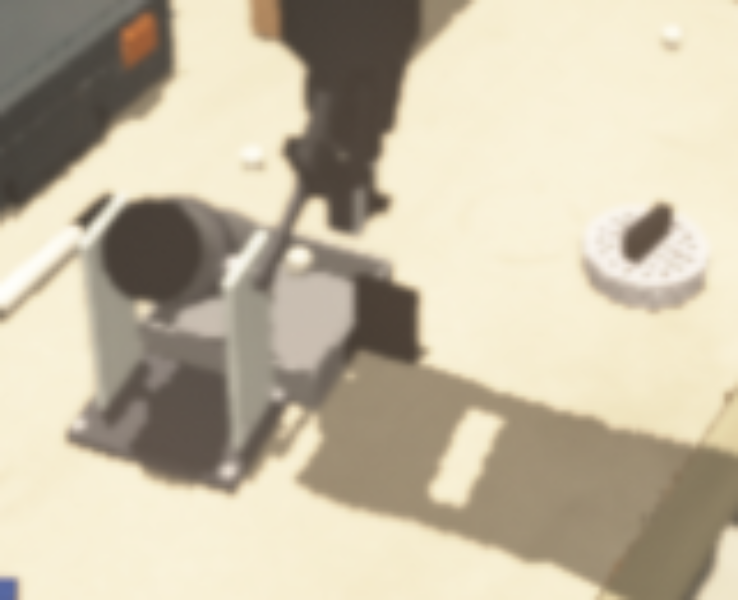

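The jar is tipped over and tablets show in the tray at (300,258) and (145,310). I'll rock it once to be sure, set it upright, and look in the tray.

Run:
```python
from h import *
for t in(2.05,2.27,2.05,2.27): robot.line_to(pin(t),velocity=.15)
robot.wait(.6)
for t in np.arange(2.,-.01,-.25): robot.line_to(pin(t),velocity=.08)
robot.line_to(pin(-.03),velocity=.05); st("upright")
jaws.let_go(); robot.line_to(pin(0)+[0,0,.12],velocity=.2)
robot.goto(P((.40,.30),.30),A(S[2])); st()
i=eyes.camera("top"); np.save("top2.npy",i); cv2.imwrite("pics/t5.png",cv2.resize(i[150:275,140:300,::-1],(768,600),interpolation=cv2.INTER_CUBIC)); print(check(i))
```

```text
upright t33.1 [0.4549 0.2439 0.13  ] w0.121 g54 [ 0.8 -7.2  8.8] q6 1.82
 t35.0 [0.3995 0.3003 0.299 ] w1.002 g0 [-0.7  0.9 -0.3] q6 1.96
{'tray': (-10, -5, 0.096), 's0': (0, 0, 0.999), 's1': (0, 0, 0.999)}
```

View pics/t5.png

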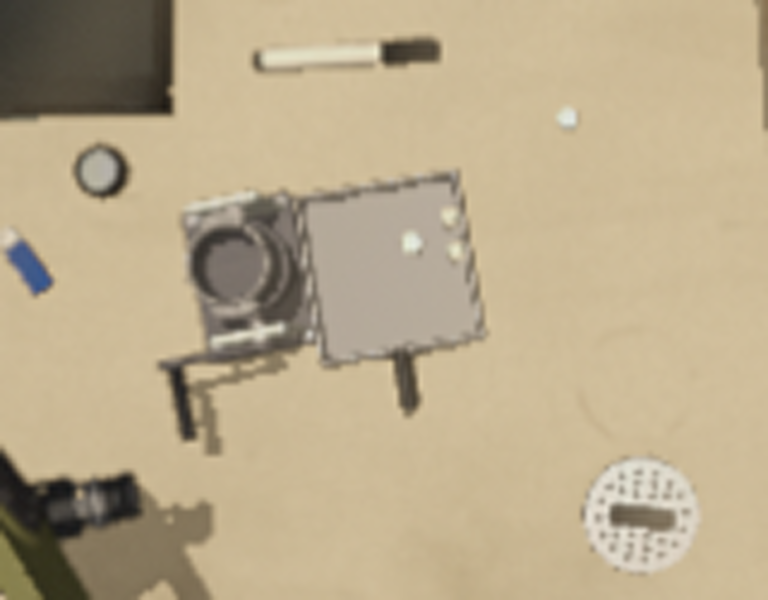

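Three tablets are in the tray at (412,242), (449,216) and (457,250), and the jar is upright. Now the strays.

```bash
cat > stray.py <<'E'
from h import *
def blob(u,v,h=13):
    i=eyes.camera("top"); g=i[v-h:v+h,u-h:u+h].min(2).astype(float); w=np.clip(g-185,0,None)
    n,l,s,c=cv2.connectedComponentsWithStats((w>0).astype(np.uint8)); 
    if n<2: return None
    k=1+np.argmax(s[1:,4]); y,x=np.nonzero(l==k); ww=w[l==k]; uv=(u-h+(x*ww).sum()/ww.sum(),v-h+(y*ww).sum()/ww.sum()); print("blob",s[k,4],np.round(uv,1)); return world("top",uv,.009)[0,:2]
def pick(p):
    robot.goto(P(p,.12),A(1.57)); robot.line_to(P(p,.004),velocity=.12,until_force=10); st("low"); jaws.clamp(40); st("grip")
    robot.line_to(P(p,.15),velocity=.2); st("up")
    return robot.observe()["width"]
def tray_same(ref):
    i=eyes.camera("top"); u,v,w,h=200,182,45,48
    s=cv2.matchTemplate(i[v-8:v+h+8,u-8:u+w+8],ref[v:v+h,u:u+w],cv2.TM_CCOEFF_NORMED); _,b,_,l=cv2.minMaxLoc(s); print("tray",l[0]-8,l[1]-8,round(b,3))
    return l==(8,8) and b>.9
def drop(x,y):
    d=at(S,x,y); robot.goto(P(d,.15),A(S[2]+np.pi/2)); st("over"); robot.line_to(P(d,.031),velocity=.12); jaws.let_go(); robot.line_to(P(d,.15),velocity=.2); robot.goto(P((.42,-.2),.25),A(1.57))
E
python3 - <<'E'
from stray import *
ref=np.load("top2.npy")
p=blob(347,227); print(p)
if pick(p)>.1 and tray_same(ref): drop(-.02,-.085)
p=blob(258,174); print(p); st()
E
```

```text
blob 12 [347.1 226.7]
[ 0.46620395 -0.30289527]
low t38.5 [ 0.4666 -0.3032  0.0047] w1.004 g0 [0.2 0.5 0.9] q6 -0.64
grip t39.2 [ 0.4663 -0.303   0.0042] w0.148 g39 [-1.3  1.9  4.3] q6 -0.64
up t40.1 [ 0.4658 -0.3026  0.1488] w0.141 g39 [-0.4 -0.4 -1.2] q6 -0.64
tray 0 0 1.0
over t41.7 [0.54   0.1186 0.1499] w0.143 g39 [ 0.4 -0.3  0.6] q6 -0.02
blob 10 [257.9 174.1]
[ 0.65008238 -0.00492907]
 t45.7 [ 0.4204 -0.1993  0.2495] w1.000 g0 [-0.2  0.3  0.4] q6 -0.52
```

Run:
```python
from stray import *
ref=np.load("top2.npy"); p=blob(258,174)
if pick(p)>.1:
    tray_same(ref); drop(-.02,-.085)
i=eyes.camera("top"); np.save("top3.npy",i); cv2.imwrite("pics/t6.png",cv2.resize(i[130:290,130:380,::-1],(800,512),interpolation=cv2.INTER_CUBIC)); st()
```

```text
blob 10 [257.9 174.1]
low t48.1 [ 0.6506 -0.005   0.0049] w1.005 g0 [-0.2  0.6 -0.8] q6 -0.06
grip t48.7 [ 0.6502 -0.005   0.0042] w0.142 g39 [-0.7  0.5  3.1] q6 -0.06
up t49.6 [ 0.6495 -0.0049  0.1485] w0.142 g39 [ 1.   0.5 -0.6] q6 -0.06
tray 0 1 0.287
over t50.4 [0.5399 0.1195 0.1498] w0.145 g39 [ 0.8  0.6 -0.6] q6 -0.02
 t54.4 [ 0.4204 -0.1993  0.2495] w1.003 g0 [ 0.1  0.3 -1. ] q6 -0.52
```

View pics/t6.png

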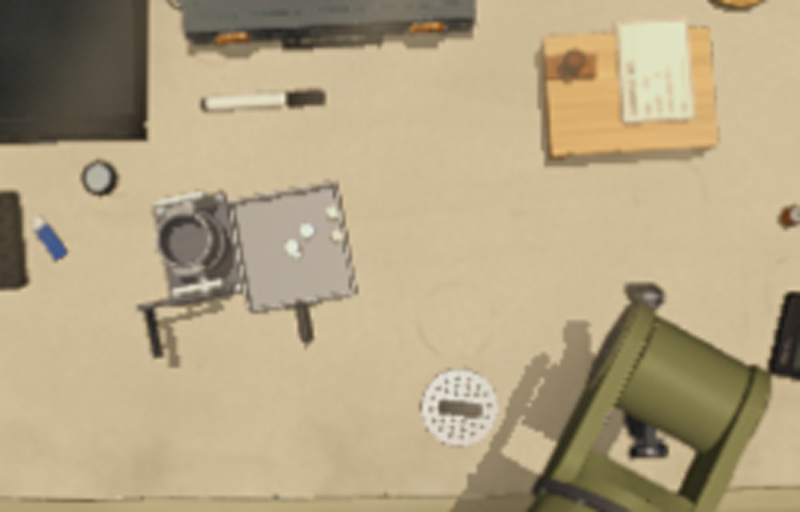

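All five tablets are in the tray and the cap is at (460,407). Refitting the cap now.

Run:
```python
from h import *
c=(.3702,-.0501); a=S[2]+1.25; s=(.5447,.2068)
robot.goto(P(c,.12),A(a)); robot.line_to(P(c,.0268),velocity=.12,until_force=10); jaws.clamp(60); st("grip")
robot.line_to(P(c,.15),velocity=.1); robot.goto(P(c,.30),A(a)); robot.goto(P(s,.30),A(a)); st("over")
robot.line_to(P(s,.215),velocity=.1); robot.wait(.2); st()
print(robot.line_to(P(s,.1985),velocity=.04,until_force=12)); st("down")
i=eyes.camera("scene"); cv2.imwrite("pics/s7.png",cv2.resize(i[150:300,170:340,::-1],(680,600),interpolation=cv2.INTER_CUBIC))
```

```text
grip t56.8 [ 0.3703 -0.0501  0.0271] w0.145 g59 [-2.   0.3  6.1] q6 -0.09
over t60.0 [0.5446 0.2058 0.3001] w0.147 g59 [ 0.2 -0.  -0.5] q6 0.44
 t61.2 [0.5448 0.2068 0.2155] w0.144 g59 [-0.2  0.1 -1.2] q6 0.44
True
down t61.6 [0.5448 0.207  0.2011] w0.145 g60 [0.3 0.5 7.6] q6 0.44
```

View pics/s7.png

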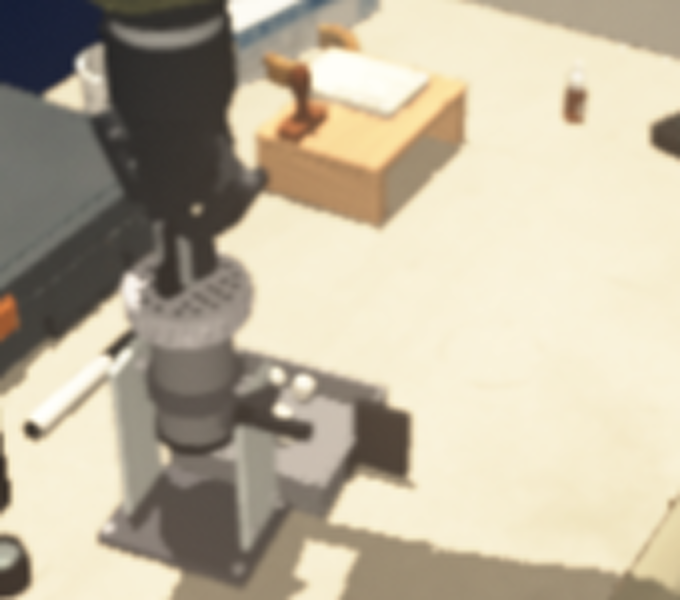

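The contact height of 0.201 matches the cap being fully seated on the jar. I'll turn it clockwise.

Run:
```python
from h import *
s=(.5447,.2068)
for k in(.8,.4,.1,-.02): robot.goto(P(s,.2005),A(S[2]+k)); st(f"{k} tq {robot.observe()['torque'][2]:.2f}")
robot.line_to(P(s,.2065),velocity=.03,until_force=10); st("pull test")
robot.line_to(P(s,.2005),velocity=.03); st()
jaws.let_go(); robot.line_to(P(s,.30),velocity=.15); robot.goto(P((.40,-.2),.3),A(S[2])); st()
i=eyes.camera("top"); np.save("top4.npy",i)
panels(i,[(155,180),(200,180),(165,200),(292,130)],6,"pics/p8.png")
```

```text
0.8 tq -0.08 t62.1 [0.5451 0.207  0.2011] w0.145 g60 [-1.4  0.2  8.9] q6 0.90
0.4 tq -0.05 t62.6 [0.5451 0.207  0.2011] w0.146 g60 [0.1 0.5 8.5] q6 1.30
0.1 tq -0.02 t63.0 [0.5451 0.207  0.2011] w0.149 g60 [-0.1  0.1  8.3] q6 1.60
-0.02 tq -0.05 t63.2 [0.5451 0.2069 0.2011] w0.145 g60 [ 0.2 -0.5  8.9] q6 1.72
pull test t63.5 [0.5442 0.2066 0.2028] w0.143 g66 [ 1.1  1.  -0.4] q6 1.71
 t63.7 [0.545  0.2069 0.2011] w0.145 g67 [-1.7  0.1  7.5] q6 1.71
 t66.8 [ 0.4004 -0.1995  0.2999] w1.000 g0 [ 0.3 -0.3 -0.3] q6 0.85
```

View pics/p8.png

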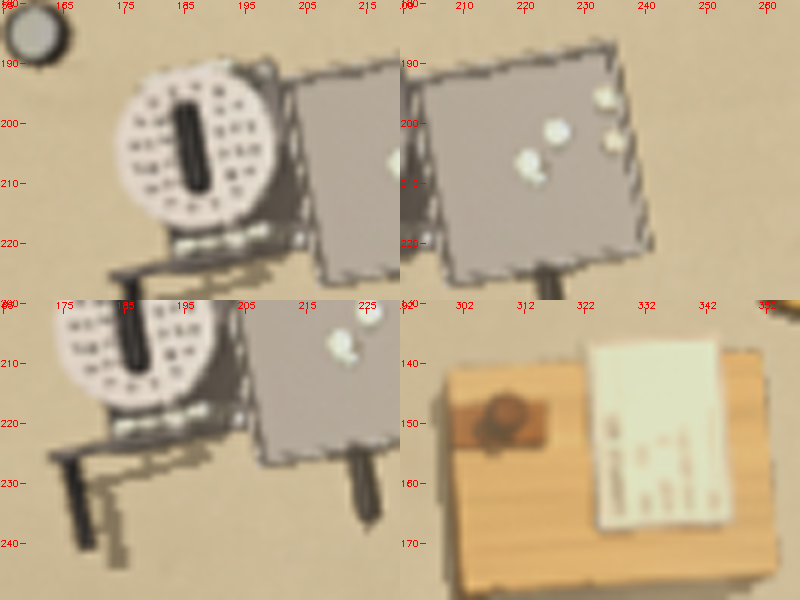

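The wing lies along the stand's x again, and the pull test stopped at about 2 mm, so the cap is shut. Tray to the bay next.

Run:
```python
from h import *
D=np.r_[at(S,0,-.092),S[2]]; g=at(D,-.081,0)
robot.goto(P(g,.16),A(S[2])); robot.line_to(P(g,.027),velocity=.15,until_force=10); jaws.clamp(90); st("grip")
h=at(R0,-.15-.081,0); robot.line_to(P(h,.027),attitude=A(R0[2]),velocity=.07); st("prebay")
robot.wait(.3); i=eyes.camera("top"); np.save("top5.npy",i)
cv2.imwrite("pics/t9.png",cv2.resize(i[130:270,230:390,::-1],(686,600),interpolation=cv2.INTER_CUBIC))
```

```text
grip t69.9 [0.4818 0.1027 0.0283] w0.101 g94 [-3.1  5.5 14.3] q6 1.53
prebay t75.0 [ 0.448  -0.2435  0.0283] w0.101 g95 [ 2.   9.8 15. ] q6 0.95
```

View pics/t9.png

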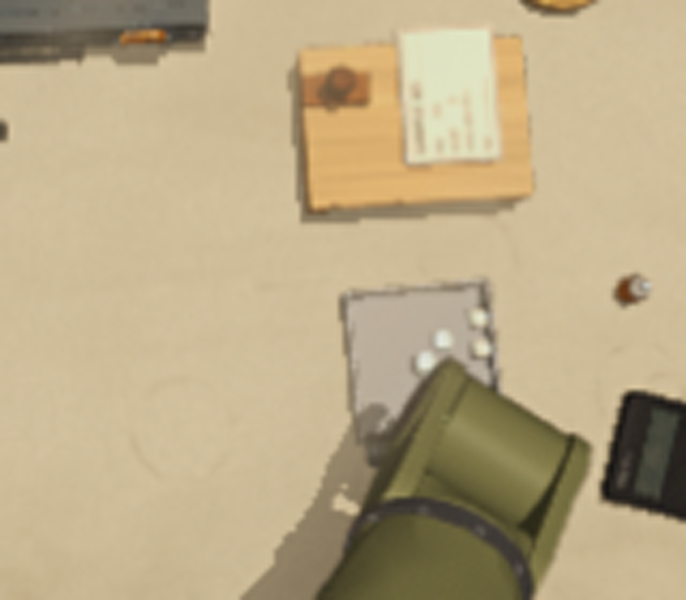

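The tray is lined up before the bay, front corners at (342,293) and (488,281), with the tablets inside. Pushing it home.

Run:
```python
from h import *
b=lambda x:P(at(R0,x-.081,0),.0275)
print(robot.line_to(b(-.02),velocity=.06,until_force=20)); st("in")
print(robot.line_to(b(.003),velocity=.03,until_force=14)); st("home")
jaws.let_go(); f=robot.observe()["ee_pos"]
robot.line_to(b(-.0)*[1,1,0]+[0,0,.22],velocity=.2); robot.goto(P((.35,.0),.35),A(.5)); st()
i=eyes.camera("top"); np.save("top6.npy",i); j=eyes.camera("scene")
a=cv2.resize(i[130:250,250:370,::-1],(400,400),interpolation=cv2.INTER_CUBIC); b_=cv2.resize(j[140:260,170:290,::-1],(400,400),interpolation=cv2.INTER_CUBIC)
cv2.imwrite("pics/f10.png",np.hstack([a,b_]))
for z in(.0,): print(px("top",[*[P(at(R0,-.079+d,0),.06) for d in(-.021,.0)]]))
```

```text
False
in t77.7 [ 0.5766 -0.2384  0.0284] w0.102 g94 [-6.  -0.9  9.2] q6 1.08
False
home t78.6 [ 0.5998 -0.2373  0.0284] w0.101 g93 [-4.1 -1.4  8.4] q6 1.09
 t81.8 [ 3.505e-01 -3.000e-04  3.497e-01] w0.999 g0 [0.5 0.5 0. ] q6 0.97
[[329.38361448 193.1588262 ]
 [328.9179667  186.7649707 ]]
```

View pics/f10.png

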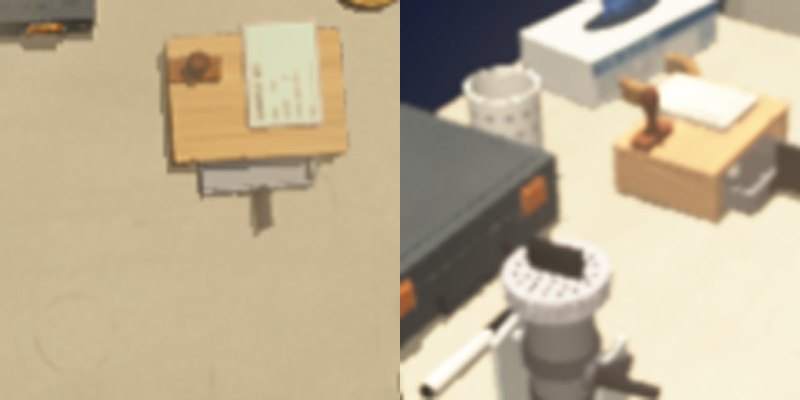

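The tray is in the bay but the back stop wasn't felt, and the fin end at row 199 is lower than I predicted. I'll regrip and push until it touches.

Run:
```python
from h import *
print(px("top",[P(at(R0,-.058,y),.028) for y in(-.058,.058)]), px("top",[P(at(R0,-.045,y),.06) for y in(-.087,.087)]))
b=lambda x:P(at(R0,x-.081,0),.0275)
robot.goto(b(0)*[1,1,0]+[0,0,.16],A(R0[2])); robot.line_to(b(0),velocity=.15,until_force=10); jaws.clamp(90); robot.wait(.2); st("grip")
print(robot.line_to(b(.03),velocity=.02,until_force=15)); st("home")
jaws.let_go(); e=robot.observe()["ee_pos"]
robot.line_to([e[0],e[1],.22],velocity=.2); robot.goto(P((.35,.0),.35),A(.5)); st()
i=eyes.camera("top"); np.save("top7.npy",i)
cv2.imwrite("pics/f11.png",cv2.resize(i[140:210,290:370,::-1],(685,600),interpolation=cv2.INTER_CUBIC))
```

```text
[[344.23554947 180.17896153]
 [309.86888636 182.34550322]] [[354.33645213 174.81084318]
 [301.74489756 178.09919113]]
grip t85.3 [ 0.5973 -0.2373  0.0285] w0.102 g90 [-1.5  0.7  7.1] q6 1.09
True
home t86.2 [ 0.6138 -0.2367  0.0285] w0.102 g90 [-3.1  1.7  6.3] q6 1.10
 t89.4 [ 3.505e-01 -3.000e-04  3.497e-01] w0.994 g0 [-0.2  0.1 -0.6] q6 0.97
```

View pics/f11.png

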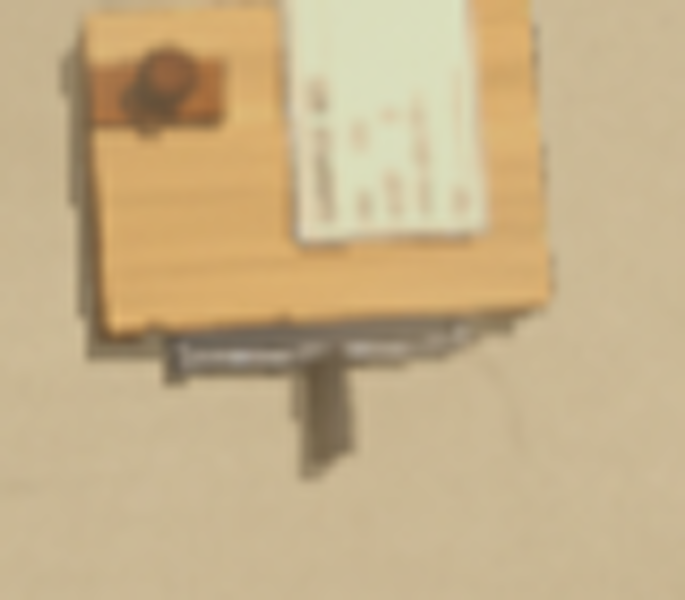

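The force stop was touched. The tray's front wall is now at (180,350) to (465,335), which matches the predicted home position. One last overall look.

Run:
```python
from h import *
i=np.load("top7.npy"); cv2.imwrite("pics/f12.png",cv2.resize(i[130:290,130:380,::-1],(800,512),interpolation=cv2.INTER_CUBIC))
```

```text
(no output)
```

View pics/f12.png

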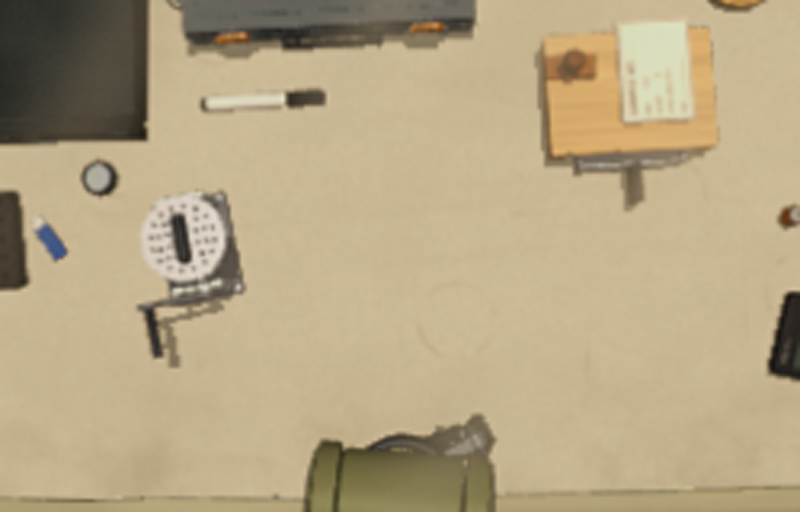

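The desk is clear, the cap is shut at (183,237), the tray is home at (635,163), and the bystanders haven't moved. Handing in.

```bash
python3 -c "
from h import *
print(robot.hand_in())"
```

```text
the job is handed in; nothing more can be done
None
```

I handed the job in at about 90 s with all five tablets I could find (three poured, two strays) in the tray, the tray pushed against the back stop of its bay, and the shaker upright with its cap shut; no verdict came back.

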